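# Wedge up a wooden plane

### The job

Take the broad wedge from the rack and start it by hand, narrow end first, in the sloping slot of the wooden plane, letting go while it still stands proud. Then tap it fully home with the bottom end of the mallet's head, held square to the wedge, until its shoulders sit on the steel seats; once it has stopped, lift the mallet clear and give one more tap to prove it. Stand the mallet upright on its head on the open bench, and leave the narrow wedge and the things lying about where they are.

Things in the scene. Friction and masses are not known exactly. Their poses are not given: they have to be found in the camera images.
- slot: Sloping wedge slot of a wooden plane fixed on the bench. Origin: middle of its mouth, level with the two steel seats, 62 mm above the bench. z points up out of the slot along the wedge's way, leaning 35 degrees from vertical; y is across the slot, x across its thickness. Mouth 40 mm in y, and in x from -10 to about +7 mm. Home: the wedge's frame lies on this one (or turned half round z).
- slot_seat (a point): Middle of one of the two steel seats (the other is at y = -26 mm of the slot), 12 mm wide, on which the wedge's shoulders come to rest. Round the slot nothing of the plane rises above the seats' sloping plane within 45 mm; the plane's front knob, on the slot's +x side, tops out 82 mm above the bench.
- slot_iron (a point): Middle of the slot's fixed steel face (its -x side), 27 mm below the seats; it tapers as the wedge does.
- slot_keeper (a point): Middle of the sprung brass keeper's face (the slot's +x side), which yields 3.3 mm as the wedge goes in. The wedge bites with its shoulders 20 to 40 mm above the seats and then resists more and more, up to roughly 5 to 15 N just before home; friction holds it where it is left.
- broad_wedge: The broad wooden wedge (70 g), hanging upright in one of the rack's two slots. Origin: middle of the plane of its shoulders (underside of the head). z points up to the butt. Head: 22 mm thick in x, 64 mm wide in y, 34 mm tall. The same after a half turn about z.
- broad_wedge_tip (a point): Middle of the tip of the broad wedge's stem, 58 mm below the shoulders. The stem is 36 mm wide in y and tapers evenly in x from 20 mm at the shoulders to about 10 mm here.
- broad_wedge_butt (a point): Middle of the broad wedge's butt (top of the head), 34 mm above its shoulders; the face the mallet strikes. Axes as the wedge.
- narrow_wedge: The other wedge, in the other slot of the rack: head 22 x 50 mm and only 24 mm tall, stem 24 mm wide. To be left in the rack.
- rack: Dark wooden rack block, fixed, 50 x 156 x 72 mm, with two upright slots 76 mm apart along its y axis. Origin: centre of its underside. The wedges hang in it with their shoulders on its top, 72 mm above the bench, so that only the heads show.
- mallet: Turned wooden carver's mallet (0.38 kg) standing on its head. Origin: centre of the flat bottom end of the head, which is the striking end; z points up along the handle. Head about 72 mm across, z = 0 to 88 mm; handle round, up to 30 mm across, z = 88 to 200 mm.
- mallet_grip (a point): Point on the axis of the mallet's handle, 160 mm above the bottom of the head and 40 mm below its top; a good place to grip. Axes as the mallet.
- sanding_block: Sanding block, 63 x 112 x 33 mm, a bystander. Origin: centre of underside.
- marking_gauge: Marking gauge, 62 x 200 x 63 mm, a bystander. Origin: centre of underside.
- small_cup: Small turned wooden cup, 48 mm across, 26 mm tall, a bystander. Origin: centre of underside.
- pencil: Pencil, 150 mm long, 8 mm thick, a bystander. Origin: centre of underside.
- ring_cup: Small turned wooden cup with a ring handle, 48 x 74 x 36 mm, a bystander. Origin: centre of underside.
Mind the look-alikes: they are no part of the job. Leave any pink look-alike of the broad_wedge alone.

How it is judged:
On the way, in this order (a step that is already met when the one before it is completed fails the run):
1. the broad wedge is started in the slot, let go, and still proud (shoulders 4 to 40 mm above the seats) (z of broad_wedge in the frame of slot between 0.004 and 0.04 m and x of broad_wedge in the frame of slot between -0.008 and 0.008 m and y of broad_wedge in the frame of slot between -0.006 and 0.006 m and angle between the z axis of broad_wedge and the z axis of slot, either way round below 0.2 rad and contact force between the fingers and broad_wedge below 0.1 N), for 0.2 s.
2. the mallet, within 0.35 rad of square and with the bottom end of its head, strikes the wedge home (shoulders within 2.5 mm of the seats) (z of broad_wedge in the frame of slot below 0.0025 m and distance between broad_wedge and slot below 0.005 m and contact force between mallet and broad_wedge above 1 N and angle between the z axis of mallet and the z axis of slot, either way round below 0.35 rad).
3. the mallet is lifted at least 10 mm clear while the wedge stays home (distance between broad_wedge and slot below 0.005 m and contact force between mallet and broad_wedge below 0.1 N and (z of broad_wedge_butt in the frame of mallet below -0.01 m or distance between broad_wedge_butt and mallet above 0.08 m)), for 0.05 s.
4. one more square tap of the mallet on the wedge, which stays home (all of step 2).
At the end, for the whole second after the job is handed in: The broad wedge is home in the slot: shoulders within 2.5 mm of the seats, within 5 mm of centred and 0.08 rad of straight; the mallet stands upright on its head on the bench (bottom under 6 mm, tilt under 0.06 rad), at rest; the narrow wedge is still in the rack, within 15 mm of where it was (z of broad_wedge in the frame of slot below 0.0025 m and distance between broad_wedge and slot below 0.005 m and angle between the z axis of broad_wedge and the z axis of slot, either way round below 0.08 rad and linear speed of each of broad_wedge, mallet below 0.01 m/s and height (world z) of mallet below 0.006 m and angle between mallet's own z axis and vertical below 0.06 rad and distance of narrow_wedge from where it was at the start of the episode below 0.015 m); the robot touches nothing.
It fails at once if the wedge is pushed home with the fingers instead of the mallet (distance between broad_wedge and slot below 0.0035 m and contact force between the fingers and broad_wedge above 0.5 N).
It fails at once if the narrow wedge is taken out or a bystander is moved 30 mm (distance of any of narrow_wedge, sanding_block, marking_gauge, small_cup, pencil, ring_cup from where it was at the start of the episode above 0.03 m).
It also fails if it takes over 64 s, if anything falls off the work surface, if the arm or the gripper's body presses on something with over 40 N, if the wrist force passes 120 N, or if a joint passes its speed limit or range.

### The arm

A 7-joint arm with a two-finger parallel gripper is mounted at the origin on a cart in front of the work surface, level with it; the furniture and walls round the work are solid. World frame = base frame: x ahead of the robot, y to its left, z up, the work surface at z = 0. Lengths are in m, angles in rad, forces in N, time in s.
With the tool pointing down it reaches from about 0.425 to 0.925 m from the base axis. Payload 6.8 kg.
Tool frame: the origin (TCP) lies at the very end of the fingers, on their centre line; the grasp point (between the pads) lies bot.tcp_to_grasp behind it (bot.tcp_to_grasp is the distance from the TCP to the grasp point, in m); z points along the fingers, y is the line along which they close (so a half turn about z gives the same grasp; the last joint's range is limited). The gripper opens to 85 mm and grips with 20 to 120 N. Pads are 22 mm wide; open, the fingers measure 114 mm over their backs; the gripper's body (76 mm by 85 mm) begins 54 mm behind the grasp point. The pads swing forward as they close: fully open they stand 13 mm farther back than shut.
Start: joints at [-0.108, 0.477, 0.022, 1.555, -0.011, 1.109, -0.083], TCP at [0.675, 0, 0.231] pointing down, gripper open.
Joint ranges: [-2.96, 2.96], [-0.34, 2.1], [-1.41, 1.46], [0.24, 2.44], [-1.37, 4.51], [0.17, 1.92], [-2.96, 2.96]. Speed limits (rad/s): [2.39, 2.39, 3.14, 3.14, 3.14, 3.14, 3.14].

### API

Orientations are given as a unit quaternion [w, x, y, z].
In Python, from station import bot gives the robot as it stands.
- The arm moves only by the tool servo_tool, never from a script. Its argument "motion" is a list that holds one entry, the list of rows, each a list of 7 numbers: the shift along the tool's x, y, z in m, then the turn, a rotation vector about the tool's x, y, z in units of 5 degrees (1.0 is 5 degrees), then the opening, from 0 (shut) to 1 (fully open). A call has 1 to 20 rows; each row is the pose to reach, as a shift and turn from the pose commanded when the call began, along the tool's axes at that moment; what a row does not reach only later rows make up. A row lasts 1/12 s, in which the tool goes at most 41.7 mm and 7.16 degrees, less where a joint would pass 70% of its speed; a pose out of reach is approached as far as the arm can. A call with a gripper value outside its range is refused whole. The fingers move at their own pace and stop on an object; "grip_force" is the grip in N (left out, the last holds). Time passes only in rows, so rows that repeat a pose let the fingers close. It gives the time, the measured TCP pose, the force, the opening and the grip force at its end, in the units of the state.
- bot.get_obs(): the state, without advancing time (a new reading comes with each control period).
- bot.read_camera(name): name is "scene" or "side" or "wrist"; returns a dict with "img" (400x640x3 uint8, red, green, blue), "K" (3x3 intrinsics, pixels), "k1" (the pictures are not rectified: a ray, as slopes to the right and down, at radius r is drawn at 1 + k1 r^2 times it, then the intrinsics apply), "pose" (4x4, takes a point from camera to world coordinates). Camera axes: x right, y down, z forward; pixel columns grow to the right and rows downward; lengths in m; the calibration is good to about 2 mm. A picture is of the moment at which its call begins. There is no depth.
- bot.hand_in(): hands the job in; it is judged then, once.
The state is a dict: "t": time; "q": joint angles; "joint_vel": joint speeds; "joint_torque": joint torques, N m; "eef_pos": TCP position; "tool_rot": TCP orientation; "contact_force": force on the tool from outside, world axes, zero at the start; "torque": the same for the moment, N m; "gripper_width": opening from 0.0 (shut) to 1.0 (fully open); "grasp_force": force on a finger pad.
Only numpy, scipy, OpenCV 4.12 (cv2) and the standard library are available. Lean on these libraries where they do the work, as an engineer would, in place of code of your own. Each camera call takes 0.05 s, during which the arm holds its last target. There are 200 camera calls.

## Working session

There is one attempt and no reset: what is moved stays moved. The work goes in short steps, Python scripts to look and compute and a tool call to move; the robot and the scene stay as the last step left them, time stands still between calls to the robot, and variables do not carry over. Pictures are saved under pics/ and viewed, at most 10 in all, crops included, and the job is handed in when it is done.

Besides the shell and the picture viewer there is one more tool, called by a JSON object that holds its "fn" and its "kwargs", one argument or row to a line. servo_tool: Moves the arm, as the interface text tells. Its arguments: {"type":"object","properties":{"motion":{"type":"array"},"grip_force":{"type":"number"}},"required":["motion"]}

```bash
mkdir -p pics; ls; cat > h.py <<'E'
import numpy as np, cv2
from station import bot
from scipy.spatial.transform import Rotation as R
def cam(n):
    c=bot.read_camera(n); c['P']=np.array(c['pose']); c['K']=np.array(c['K']); return c
def ray(c,u,v):
    K=c['K']; d=cv2.undistortPoints(np.array([[[u,v]]],float),K,np.array([c['k1'],0,0,0.]))[0,0]
    P=c['P']; r=P[:3,:3]@[d[0],d[1],1]; return P[:3,3],r/np.linalg.norm(r)
def onz(c,u,v,z):
    o,r=ray(c,u,v); return o+r*(z-o[2])/r[2]
def proj(c,p):
    P=c['P']; q=P[:3,:3].T@(np.array(p)-P[:3,3]); x=q[:2]/q[2]; x=x*(1+c['k1']*(x@x)); K=c['K']
    return np.array([K[0,0]*x[0]+K[0,2],K[1,1]*x[1]+K[1,2]])
def tri(a,ua,b,ub):
    o1,r1=ray(a,*ua);o2,r2=ray(b,*ub)
    A=np.stack([r1,-r2],1);s=np.linalg.lstsq(A,o2-o1,rcond=None)[0]
    p,q=o1+s[0]*r1,o2+s[1]*r2
    return (p+q)/2,np.linalg.norm(p-q)
E
python3 - <<'E'
from h import *
import pickle
D={}
for n in ['scene','side','wrist']:
    c=cam(n); D[n]=c; cv2.imwrite(f'pics/{n}0.png',c['img'][:,:,::-1]); print(n,c['K'].tolist(),c['k1'],c['P'].round(3).tolist())
pickle.dump(D,open('d0.pkl','wb'))
print(bot.get_obs(),bot.tcp_to_grasp)
E
```

```text
pics
scene [[381.138810751751, 0.0, 315.4818714947199], [0.0, 381.138810751751, 200.14532076914517], [0.0, 0.0, 1.0]] -0.03773281673842908 [[0.597, -0.364, 0.715, -0.124], [-0.802, -0.293, 0.52, -0.616], [0.02, -0.884, -0.467, 0.564], [0.0, 0.0, 0.0, 1.0]]
side [[407.4750996691542, 0.0, 322.09658690178196], [0.0, 407.4750996691542, 202.74290363384964], [0.0, 0.0, 1.0]] 0.01966420433292769 [[-0.23, -0.822, 0.521, -0.075], [-0.973, 0.185, -0.137, 0.072], [0.016, -0.539, -0.842, 1.204], [0.0, 0.0, 0.0, 1.0]]
wrist [[338.4622026605384, 0.0, 320.64092392196244], [0.0, 338.4622026605384, 199.7464798680979], [0.0, 0.0, 1.0]] 0.0026628773099010013 [[1.0, -0.0, -0.002, 0.676], [-0.001, -0.955, -0.296, 0.075], [-0.002, 0.296, -0.955, 0.373], [0.0, 0.0, 0.0, 1.0]]
{'t': 0.15, 'q': array([-0.10807789,  0.47763291,  0.02236993,  1.55618772, -0.01150135,
        1.1093073 , -0.08309512]), 'joint_vel': array([-0.00104945, -0.00228217,  0.00180412, -0.00485931, -0.00072231,
        0.00047628, -0.00012209]), 'joint_torque': array([ 1.55385478e-03, -5.96924365e+01,  1.60940632e+00, -2.81490952e+01,
        1.26662746e-02,  6.56643446e-03,  5.58682734e-05]), 'eef_pos': array([ 6.74556217e-01, -3.38474515e-05,  2.30549767e-01]), 'tool_rot': array([-4.57668497e-04,  7.07113798e-01,  7.07099414e-01, -5.34128275e-04]), 'contact_force': array([-0.51080293,  0.14852185, -0.11903148]), 'torque': array([ 0.01630109, -0.02205596, -0.02207405]), 'grasp_force': 0.0, 'gripper_width': 0.9996709532547611} 0.0187
```

View pics/scene0.png

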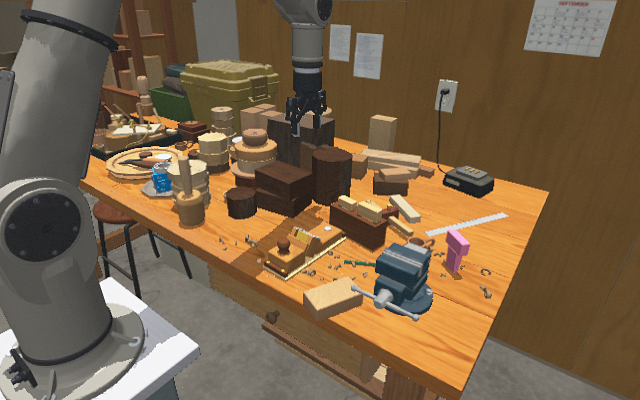

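View pics/side0.png

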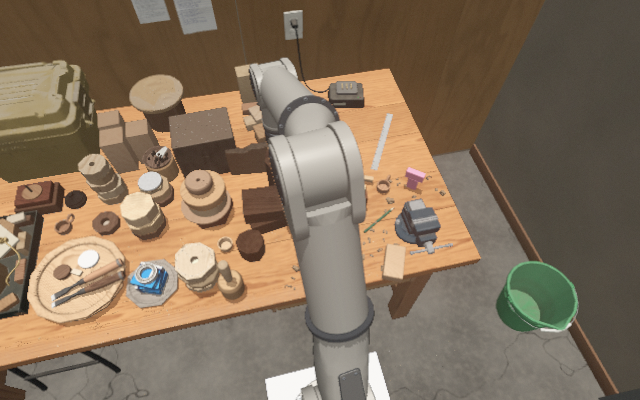

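Candidates: the rack with two pale heads at scene (347,203) and (370,211), the pink look-alike at (456,248), and a pale stick at (404,208). The mallet is at (187,200), with turned look-alike stacks beside it, and the plane is at (300,250). The arm hides the rack and plane in the side view. Next I'll take a close crop of the rack and plane, and the wrist picture.

```bash
python3 - <<'E'
import cv2
a=cv2.imread('pics/scene0.png')
cv2.imwrite('pics/crop1.png',cv2.resize(a[180:310,250:430],None,fx=4.4,fy=4.4,interpolation=cv2.INTER_CUBIC))
E
```

```text
(no output)
```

View pics/crop1.png

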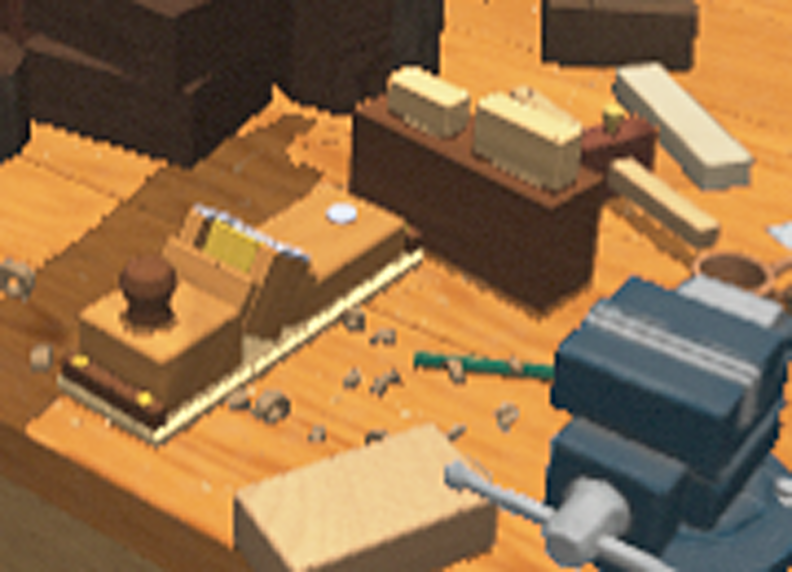

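View pics/wrist0.png

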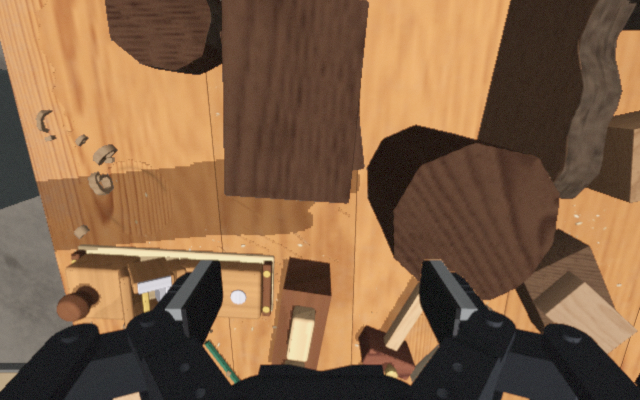

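The crop shows the rack holding two heads: the narrow, lower one at crop (428,100) and the broad, taller one at crop (528,140), scene ≈(370,212). The broad one is my choice. The plane's knob is at crop (148,285) and its slot at (232,245), with steel seats at (203,212) and (290,255). The wrist view cuts off the rack and plane at the bottom.

```bash
python3 - <<'E'
from h import *
import pickle
c=pickle.load(open('d0.pkl','rb'))['scene']
f=lambda x,y,z:print((x,y,z),onz(c,250+(x+.5)/4.4-.5,180+(y+.5)/4.4-.5,z).round(3))
for p in [(358,108,.072),(545,205,.072),(605,180,.072)]: f(*p)
print('broad top');[f(*p) for p in [(478,98,.106),(560,135,.106),(580,125,.106),(505,90,.106),(475,135,.072),(558,185,.072)]]
print('seats');[f(*p) for p in [(203,212,.062),(290,255,.062),(155,440,0),(60,380,0),(420,255,.0),(150,275,.075),(232,245,.062)]]
w=pickle.load(open('d0.pkl','rb'))['wrist']
for u,v,z in [(290,258,.072),(330,262,.072),(238,297,.05),(273,258,.0),(80,250,0)]: print('w',onz(w,u,v,z).round(3))
for u,v,z in [(190,222,0),(187,160,.2)]: print('mal',onz(c,u,v,z).round(3))
E
```

```text
(358, 108, 0.072) [ 0.636 -0.115  0.072]
(545, 205, 0.072) [ 0.608 -0.261  0.072]
(605, 180, 0.072) [ 0.654 -0.275  0.072]
broad top
(478, 98, 0.106) [ 0.638 -0.197  0.106]
(560, 135, 0.106) [ 0.629 -0.256  0.106]
(580, 125, 0.106) [ 0.646 -0.259  0.106]
(505, 90, 0.106) [ 0.656 -0.204  0.106]
(475, 135, 0.072) [ 0.652 -0.189  0.072]
(558, 185, 0.072) [ 0.632 -0.256  0.072]
seats
(203, 212, 0.062) [ 0.496 -0.106  0.062]
(290, 255, 0.062) [ 0.491 -0.171  0.062]
(155, 440, 0) [ 0.386 -0.164  0.   ]
(60, 380, 0) [ 0.392 -0.091  0.   ]
(420, 255, 0.0) [ 0.616 -0.178  0.   ]
(150, 275, 0.075) [ 0.415 -0.137  0.075]
(232, 245, 0.062) [ 0.479 -0.14   0.062]
w [ 0.645 -0.078  0.072]
w [ 0.684 -0.082  0.072]
w [ 0.584 -0.137  0.05 ]
w [ 0.617 -0.115  0.   ]
w [ 0.384 -0.104  0.   ]
mal [0.409 0.21  0.   ]
mal [0.403 0.171 0.2  ]
```

{"fn": "servo_tool", "kwargs": {
  "motion": [
    [[-0.04, -0.018, -0.01, 0, 0, 0, 1], [-0.08, -0.035, -0.02, 0, 0, 0, 1], [-0.12, -0.05, -0.03, 0, 0, 0, 1], [-0.15, -0.06, -0.03, 0, 0, 0, 1], [-0.17, -0.07, -0.03, 0, 0, 0, 1], [-0.17, -0.07, -0.03, 0, 0, 0, 1]]
  ]
}}

```text
t: 0.65
eef_pos: [0.6019, -0.1779, 0.2617]
tool_rot: [0.001, 0.711, 0.704, -0.002]
contact_force: [-0.5, 0.2, 0.3]
gripper_width: 0.996
grasp_force: 0.0
```

```bash
python3 - <<'E'
from h import *
import pickle
D={n:cam(n) for n in ['wrist','side','scene']}
pickle.dump(D,open('d1.pkl','wb'))
print(bot.get_obs()['t'],bot.get_obs()['eef_pos'])
a=D['wrist']['img'][:,:,::-1]
cv2.imwrite('pics/w1.png',cv2.resize(a[0:400,60:640],None,fx=1.375,fy=1.375,interpolation=cv2.INTER_CUBIC))
E
```

```text
0.8 [ 0.605081   -0.1692256   0.26105871]
```

View pics/w1.png

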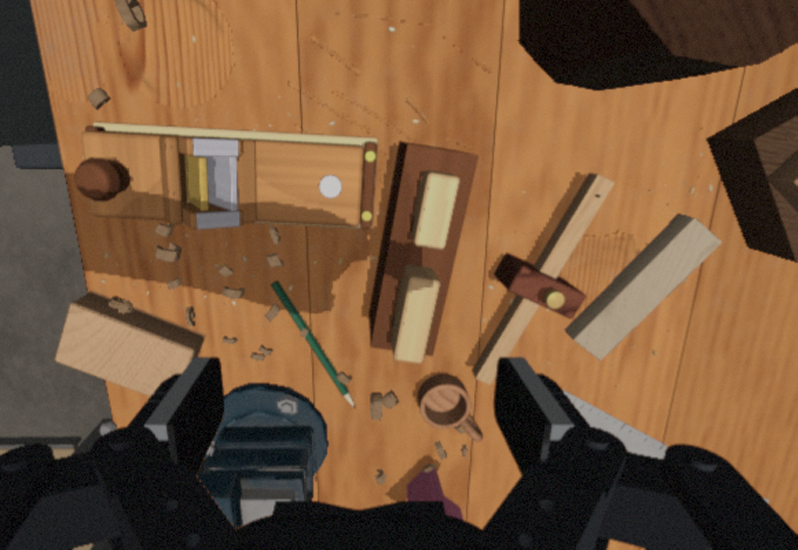

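The wrist view w1 (scale 1.375, offset 60) shows:
- Rack, with the broad head at (415,320) and the narrow head at (437,210).
- Slot, with steel seats at (215,148) and (218,220), the iron face at (222,185) and the brass keeper at (197,183).
- Knob at (100,178), on the robot side.

The iron face is visible and the seats look nearly edge-on in the scene view, so the slot leans towards +x world.

```bash
python3 - <<'E'
from h import *
import pickle
D=pickle.load(open('d1.pkl','rb')); c=D['wrist']; im=c['img']; h=cv2.cvtColor(im,cv2.COLOR_RGB2HSV)
W=lambda x,y:(60+(x+.5)/1.375-.5,(y+.5)/1.375-.5)
print('cam',c['P'][:3,3].round(3))
# heads
for nm,(x,y),z,r in [('broad',(412,320),.106,(330,365,185,270)),('narrow',(438,205),.096,(345,405,115,190))]:
    u,v=map(int,W(x,y)); ref=im[v-3:v+4,u-3:u+4].reshape(-1,3).mean(0); 
    m=(np.abs(im.astype(float)-ref).max(2)<28).astype(np.uint8)
    n,l,s,ce=cv2.connectedComponentsWithStats(m,connectivity=4); k=l[v,u]
    mm=(l==k).astype(np.uint8); ct=max(cv2.findContours(mm,0,2)[0],key=cv2.contourArea)
    P=np.array([onz(c,*p[0],z)[:2] for p in ct.astype(float)])
    (cx,cy),(a,b),t=cv2.minAreaRect((P*1000).astype(np.float32)); print(nm,ref.round(),s[k].tolist(),'rect mm',round(cx,1),round(cy,1),round(a,1),round(b,1),round(t,1))
    print(cv2.boxPoints(cv2.minAreaRect(ct)).round(1).tolist())
# steel
u0,v0=180,85
sub=im[90:175,185:250]; hh=h[90:175,185:250]
for nm,m in [('steel',(hh[:,:,0]>105)&(hh[:,:,0]<140)&(hh[:,:,2]>90)),('brass',(hh[:,:,0]>20)&(hh[:,:,0]<32)&(hh[:,:,1]>140))]:
    n,l,s,ce=cv2.connectedComponentsWithStats(m.astype(np.uint8)); 
    for i in range(1,n):
        if s[i][4]>15: print(nm,(s[i]+[185,90,0,0,0]).tolist(),im[90:175,185:250][l==i].mean(0).round())
cr=cv2.resize(im[85:180,180:260,::-1],None,fx=6,fy=6,interpolation=cv2.INTER_CUBIC)
cr2=cv2.resize(im[180:275,320:390,::-1],None,fx=4.5,fy=6,interpolation=cv2.INTER_CUBIC)
cv2.imwrite('pics/slot.png',cr)
# plane body yaw on sole edges
for p in [(100,126),(375,140)]: print(onz(c,*W(*p),.0).round(4))
for p in [(362,140),(362,226),(256,224),(256,140)]: print('bodytop',onz(c,*W(*p),.05).round(4))
E
```

```text
cam [ 0.604 -0.102  0.404]
broad [196. 178. 135.] [348, 205, 31, 59, 1072] rect mm 641.9 -230.2 60.9 19.2 80.3
[[346.20001220703125, 260.20001220703125], [359.29998779296875, 201.10000610351562], [379.0, 205.39999389648438], [365.8999938964844, 264.5]]
narrow [196. 180. 137.] [363, 127, 31, 53, 1094] rect mm 654.6 -155.3 47.1 19.6 80.2
[[361.8999938964844, 176.60000610351562], [372.20001220703125, 125.19999694824219], [393.29998779296875, 129.5], [383.0, 180.8000030517578]]
steel [201, 102, 31, 50, 631] [149. 147. 152.]
steel [205, 155, 19, 10, 76] [112. 110. 114.]
steel [219, 154, 13, 10, 41] [112. 110. 114.]
brass [200, 114, 5, 11, 20] [132. 108.  55.]
brass [195, 117, 16, 36, 150] [128. 106.  54.]
[ 0.3897 -0.0979  0.    ]
[ 0.6169 -0.1114  0.    ]
bodytop [ 0.6058 -0.1102  0.05  ]
bodytop [ 0.6052 -0.1739  0.05  ]
bodytop [ 0.5236 -0.1715  0.05  ]
bodytop [ 0.5284 -0.1094  0.05  ]
```

View pics/slot.png

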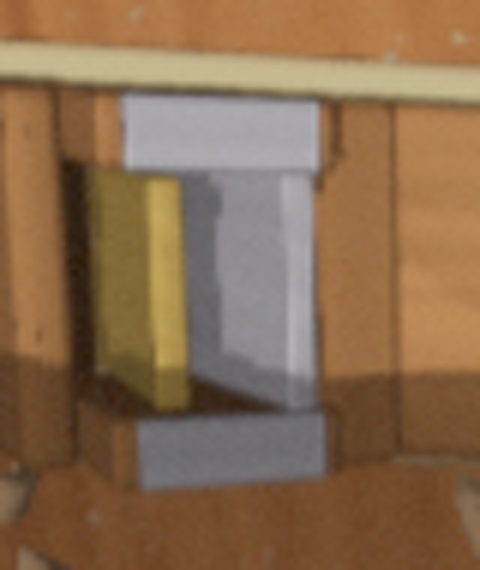

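The slot crop (6x, offset 180,85) shows:
- Upper seat: corners (123,95), (320,100), (320,172), (123,168).
- Lower seat: corners (137,418), (327,412), (327,474), (142,490).
- Iron's top edge at x≈283, brass keeper's front top edge at x≈185.

Both heads measure 76 mm apart at 80.3°, which matches the rack.

```bash
cat > slot.py <<'E'
from h import *
def frame(psi):
    l=np.array([np.cos(psi),np.sin(psi),0]);up=np.array([0,0,1.]);s,k=np.sin(np.radians(35)),np.cos(np.radians(35))
    x=-k*l+s*up;z=s*l+k*up;return np.stack([x,np.cross(z,x),z],1)
E
python3 - <<'E'
from slot import *
import pickle
from scipy.optimize import least_squares
D=pickle.load(open('d1.pkl','rb')); c=D['wrist']
S=lambda x,y:(180+(x+.5)/6-.5,85+(y+.5)/6-.5)
def cast(u,O,F):
    o,r=ray(c,*u);n=F[:,2];return F.T@(o+r*(n@(O-o))/(n@r)-O)*1000
for yaw in (-3.4,-2,-1):
    F=frame(np.radians(yaw))
    O=np.array([.48,-.14,.062])
    for i in range(10):
        # y centre by seat outer edges, x by iron edge=-10
        yu=cast(S(222,97),O,F);yl=cast(S(235,481),O,F);ir=(cast(S(283,180),O,F)+cast(S(286,400),O,F))/2
        d=np.array([ir[0]+10,(yu[1]+yl[1])/2]); O=O+F[:,1]*d[1]/1000
        O[:2]+=-np.array([np.cos(np.radians(yaw)),np.sin(np.radians(yaw))])*d[0]/1000*.8
    print(yaw,O.round(4))
    for n,p in dict(iu=(283,180),il=(286,400),ku=(182,180),kl=(188,400),UL=(123,95),UR=(320,100),UR2=(320,172),UL2=(123,168),LL=(137,418),LR=(327,412),LR2=(327,474),LL2=(142,490)).items(): print(' ',n,cast(S(*p),O,F).round(1)[:2],end='')
    print()
    sc=D['scene']; 
    for y in(.026,-.026): print('scene seat',proj(sc,O+F@[0,y,0]).round(1))
print('expect', 250+203/4.4,180+212/4.4, 250+290/4.4,180+255/4.4)
E
```

```text
-3.4 [ 0.4999 -0.1394  0.062 ]
  iu [-10.4 -18.6]  il [-9.6 18.1]  ku [  6.4 -18.4]  kl [ 7.2 17.2]  UL [ 15.  -31.4]  UR [-17.2 -31.5]  UR2 [-16.8 -19.9]  UL2 [ 15.6 -20.2]  LL [15.7 19.8]  LR [-16.8  20.6]  LR2 [-16.5  31.5]  LL2 [15.5 31.9]
scene seat [315.6 235.5]
scene seat [299.5 227.8]
-2 [ 0.4999 -0.1394  0.062 ]
  iu [-10.9 -18.3]  il [-9.1 18.3]  ku [  5.9 -18.5]  kl [ 7.6 17.1]  UL [ 14.2 -31.6]  UR [-18.  -31.1]  UR2 [-17.3 -19.5]  UL2 [ 15.2 -20.5]  LL [16.2 19.4]  LR [-16.3  20.9]  LR2 [-15.7  31.8]  LL2 [16.3 31.5]
scene seat [315.7 235.4]
scene seat [299.3 227.9]
-1 [ 0.4999 -0.1393  0.062 ]
  iu [-11.2 -18.1]  il [-8.8 18.4]  ku [  5.6 -18.6]  kl [ 7.9 17. ]  UL [ 13.7 -31.8]  UR [-18.5 -30.8]  UR2 [-17.7 -19.2]  UL2 [ 14.8 -20.7]  LL [16.5 19.2]  LR [-15.9  21.2]  LR2 [-15.1  32. ]  LL2 [16.8 31.2]
scene seat [315.8 235.3]
scene seat [299.2 228. ]
expect 296.1363636363636 228.1818181818182 315.9090909090909 237.95454545454544
```

{"fn": "servo_tool", "kwargs": {
  "motion": [
    [[-0.03, 0.02, 0.0, 0, 0, 1.0, 0.6], [-0.06, 0.037, 0.0, 0, 0, 1.93, 0.6], [-0.06, 0.037, 0.03, 0, 0, 1.93, 0.6], [-0.06, 0.037, 0.06, 0, 0, 1.93, 0.6], [-0.06, 0.037, 0.09, 0, 0, 1.93, 0.6], [-0.06, 0.037, 0.12, 0, 0, 1.93, 0.6], [-0.06, 0.037, 0.135, 0, 0, 1.93, 0.6], [-0.06, 0.037, 0.15, 0, 0, 1.93, 0.6], [-0.06, 0.037, 0.165, 0, 0, 1.93, 0.6], [-0.06, 0.037, 0.175, 0, 0, 1.93, 0.6], [-0.06, 0.037, 0.183, 0, 0, 1.93, 0.6], [-0.06, 0.037, 0.183, 0, 0, 1.93, 0.6], [-0.06, 0.037, 0.183, 0, 0, 1.93, 0.6]]
  ]
}}

```text
t: 1.88
eef_pos: [0.6423, -0.2293, 0.0783]
tool_rot: [-0.0, 0.764, 0.645, 0.0]
contact_force: [-1.0, 0.3, 0.2]
gripper_width: 0.599
grasp_force: 0.0
```

{"fn": "servo_tool", "kwargs": {
  "motion": [
    [[0, 0, 0, 0, 0, 0, 0.0], [0, 0, 0, 0, 0, 0, 0.0], [0, 0, 0, 0, 0, 0, 0.0], [0, 0, 0, 0, 0, 0, 0.0], [0, 0, 0, 0, 0, 0, 0.0], [0, 0, 0, 0, 0, 0, 0.0], [0, 0, 0, 0, 0, 0, 0.0]]
  ],
  "grip_force": 60
}}

```text
t: 2.47
eef_pos: [0.6427, -0.2302, 0.0795]
tool_rot: [0.001, 0.764, 0.645, 0.001]
contact_force: [-0.6, -0.4, 5.8]
gripper_width: 0.246
grasp_force: 59.6
```

{"fn": "servo_tool", "kwargs": {
  "motion": [
    [[0, 0, -0.01, 0, 0, 0, 0], [0, 0, -0.025, 0, 0, 0, 0], [0, 0, -0.045, 0, 0, 0, 0], [0, 0, -0.07, 0, 0, 0, 0], [0, 0, -0.095, 0, 0, 0, 0], [0, 0, -0.12, 0, 0, 0, 0], [0, 0, -0.14, 0, 0, 0, 0], [0, 0, -0.14, 0, 0, 0, 0], [0, 0, -0.14, 0, 0, 0, 0]]
  ]
}}

```text
t: 3.22
eef_pos: [0.6426, -0.2303, 0.2199]
tool_rot: [0.001, 0.764, 0.645, 0.001]
contact_force: [-0.1, -0.2, -1.4]
gripper_width: 0.249
grasp_force: 58.9
```

```bash
python3 - <<'E'
from slot import *
import pickle
o=bot.get_obs();print(o['t'],o['eef_pos'],o['tool_rot'],o['contact_force'],o['gripper_width'],o['q'].round(2))
D={n:cam(n) for n in ['scene','side','wrist']};pickle.dump(D,open('d2.pkl','wb'))
p=o['eef_pos'];T=R.from_quat(np.roll(o['tool_rot'],-1)).as_matrix()
sc=D['scene'];u,v=proj(sc,p).astype(int);print('scene px of tcp',u,v)
a=sc['img'][v-60:v+60,u-60:u+60,::-1]
u2,v2=proj(D['side'],p).astype(int);b=D['side']['img'][v2-60:v2+60,u2-60:u2+60,::-1]
print(u2,v2)
w=cv2.resize(D['wrist']['img'][200:400,120:520,::-1],(800,400)) 
cv2.imwrite('pics/held.png',np.hstack([cv2.resize(a,(400,400),interpolation=2),cv2.resize(b,(400,400),interpolation=2)]))
# target: wedge frame at slot z = 60mm (clear) and 28mm (start); TCP = shoulders + 7mm along z
F=frame(np.radians(-3.5));O=np.array([.4999,-.1394,.062])
G=np.stack([-F[:,1],F[:,0],-F[:,2]],1); 
for s in (1,-1):
  G2=G*[s,s,1]; print(np.linalg.det(G2), (T.T@G2).round(3).tolist(), (R.from_matrix(T.T@G2).as_rotvec()/np.radians(5)).round(3))
for z in(.075,.028):
    P=O+F@[0,0,z+.0065]; print(P.round(4),(T.T@(P-p)).round(4))
E
```

```text
3.2167 [ 0.6425785  -0.23028239  0.21993794] [0.00118098 0.76413331 0.64505673 0.00084075] [-0.1366833  -0.24149076 -1.42048214] 0.249370137174054 [ 0.17  0.5   0.12  1.55 -0.06  1.09  0.14]
scene px of tcp 374 163
358 165Traceback (most recent call last):
  File "<stdin>", line 16, in <module>
  File "scipy/spatial/transform/_rotation.pyx", line 1143, in scipy.spatial.transform._rotation.Rotation.from_matrix
ValueError: Non-positive determinant (left-handed or null coordinate frame) in rotation matrix 0: [[ 9.94225978e-01 -8.80371110e-02 -6.13528472e-02]
 [-1.07305196e-01 -8.12761569e-01 -5.72629222e-01]
 [-5.47386047e-04 -5.75906328e-01  8.17515506e-01]].
```

View pics/held.png

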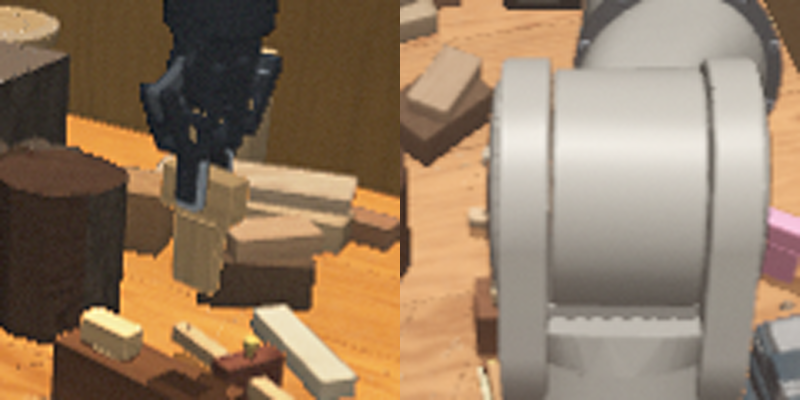

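The picture shows the broad wedge held upright and centred, with its stem clear below the fingers. The narrow wedge is still in the rack.

```bash
cat >> slot.py <<'E'
F=frame(np.radians(-3.5));O=np.array([.4999,-.1394,.062])
G=np.stack([-F[:,1],-F[:,0],-F[:,2]],1)
def state():
    o=bot.get_obs(); return o,o['eef_pos'],R.from_quat(np.roll(o['tool_rot'],-1)).as_matrix()
def go(P,Gt=G):
    o,p,T=state(); print('t',o['t'],'shift',(T.T@(np.array(P)-p)).round(4),'turn',(R.from_matrix(T.T@Gt).as_rotvec()/np.radians(5)).round(2))
E
python3 - <<'E'
from slot import *
for z in(.11,.075,.028): 
    P=O+F@[0,0,z+.0075];print(P.round(3));go(P)
E
```

```text
[ 0.567 -0.144  0.158]
t 3.3667 shift [ 0.0725 -0.0871  0.0588] turn [ 6.96 -0.38 -1.19]
[ 0.547 -0.142  0.13 ]
t 3.3667 shift [ 0.0703 -0.107   0.0875] turn [ 6.96 -0.38 -1.19]
[ 0.52  -0.141  0.091]
t 3.3667 shift [ 0.0674 -0.1337  0.1261] turn [ 6.96 -0.38 -1.19]
```

{"fn": "servo_tool", "kwargs": {
  "motion": [
    [[0.01, -0.012, 0.0, 0.9, -0.05, -0.15, 0], [0.022, -0.026, 0.0, 1.8, -0.1, -0.3, 0], [0.035, -0.042, 0.005, 2.7, -0.15, -0.46, 0], [0.048, -0.057, 0.015, 3.7, -0.2, -0.63, 0], [0.058, -0.07, 0.027, 4.7, -0.26, -0.8, 0], [0.066, -0.08, 0.04, 5.7, -0.31, -0.97, 0], [0.0715, -0.086, 0.052, 6.5, -0.36, -1.11, 0], [0.0725, -0.087, 0.059, 6.96, -0.38, -1.19, 0], [0.0725, -0.087, 0.059, 6.96, -0.38, -1.19, 0], [0.0725, -0.087, 0.059, 6.96, -0.38, -1.19, 0], [0.0725, -0.087, 0.059, 6.96, -0.38, -1.19, 0]]
  ]
}}

```text
t: 4.28
eef_pos: [0.5684, -0.1446, 0.1595]
tool_rot: [-0.217, 0.696, 0.653, -0.205]
contact_force: [-0.4, -0.7, 0.2]
gripper_width: 0.247
grasp_force: 59.0
```

```bash
python3 - <<'E'
from slot import *
import pickle
o,p,T=state(); print(o['q'].round(2),o['joint_vel'].round(2),o['contact_force'])
for z in(.11,.075,.028): go(O+F@[0,0,z+.0075])
D={n:cam(n) for n in ['wrist','scene']};pickle.dump(D,open('d3.pkl','wb'))
sc=D['scene'];u,v=proj(sc,O+F@[0,0,.05]).astype(int)
w=D['wrist']['img'][60:400,120:520,::-1]
cv2.imwrite('pics/pre.png',np.hstack([cv2.resize(sc['img'][v-60:v+60,u-60:u+60,::-1],(380,380),interpolation=2),cv2.resize(w,(420,380))]))
print(u,v)
E
```

```text
[ 0.06  0.75  0.1   1.39 -0.01  1.6   0.1 ] [ 0.   -0.02  0.01 -0.01 -0.    0.    0.  ] [-0.37365301 -0.72531663  0.19850001]
t 4.2833 shift [ 0.001  -0.0004  0.0017] turn [ 0.05  0.01 -0.02]
t 4.2833 shift [ 0.001  -0.0005  0.0367] turn [ 0.05  0.01 -0.02]
t 4.2833 shift [ 0.0011 -0.0007  0.0837] turn [ 0.05  0.01 -0.02]
315 212
```

View pics/pre.png

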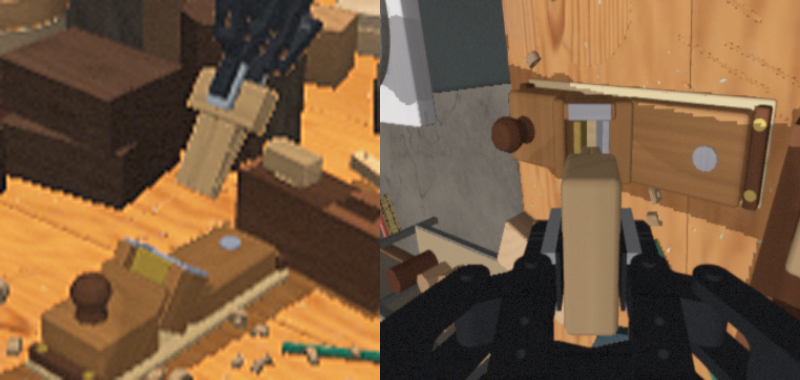

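The picture shows the wedge tilted in line with the slot, its tip above the mouth and the plane clear all round.

{"fn": "servo_tool", "kwargs": {
  "motion": [
    [[0.001, 0.0, 0.01, 0, 0, 0, 0], [0.001, 0.0, 0.022, 0, 0, 0, 0], [0.001, 0.0, 0.034, 0, 0, 0, 0], [0.001, 0.0, 0.042, 0, 0, 0, 0], [0.001, 0.0, 0.05, 0, 0, 0, 0], [0.001, 0.0, 0.057, 0, 0, 0, 0], [0.001, 0.0, 0.063, 0, 0, 0, 0], [0.001, 0.0, 0.067, 0, 0, 0, 0], [0.001, 0.0, 0.067, 0, 0, 0, 0]]
  ]
}}

```text
t: 5.13
eef_pos: [0.5296, -0.1406, 0.1038]
tool_rot: [-0.218, 0.695, 0.654, -0.206]
contact_force: [-0.9, 1.0, -0.6]
gripper_width: 0.246
grasp_force: 59.0
```

{"fn": "servo_tool", "kwargs": {
  "motion": [
    [[0, 0, 0.004, 0, 0, 0, 0], [0, 0, 0.008, 0, 0, 0, 0], [0, 0, 0.011, 0, 0, 0, 0], [0, 0, 0.014, 0, 0, 0, 0], [0, 0, 0.014, 0, 0, 0, 0], [0, 0, 0.014, 0, 0, 0, 0]]
  ]
}}

```text
t: 5.63
eef_pos: [0.5222, -0.1401, 0.0927]
tool_rot: [-0.218, 0.695, 0.654, -0.205]
contact_force: [0.7, -0.6, -1.2]
gripper_width: 0.243
grasp_force: 59.0
```

```bash
python3 - <<'E'
from slot import *
o,p,T=state(); print(F.T@o['contact_force'],(F.T@(p-O)).round(4)); go(O+F@[0,0,.028+.0075])
E
```

```text
[-1.30480041  0.59294934 -0.55479134] [-0.0007 -0.0007  0.038 ]
t 5.6333 shift [-0.0007 -0.0007  0.0025] turn [ 0.03  0.   -0.  ]
```

{"fn": "servo_tool", "kwargs": {
  "motion": [
    [[0, 0, 0.003, 0, 0, 0, 0], [0, 0, 0.006, 0, 0, 0, 0], [0, 0, 0.009, 0, 0, 0, 0], [0, 0, 0.011, 0, 0, 0, 0], [0, 0, 0.011, 0, 0, 0, 0]]
  ]
}}

```text
t: 6.05
eef_pos: [0.5158, -0.1397, 0.0834]
tool_rot: [-0.218, 0.695, 0.654, -0.205]
contact_force: [1.3, -0.2, -1.2]
gripper_width: 0.247
grasp_force: 58.9
```

```bash
python3 - <<'E'
from slot import *
o,p,T=state(); print(F.T@o['contact_force'],(F.T@(p-O)).round(4),(F.T@o['torque']))
E
```

```text
[-1.76985281  0.08266154 -0.19977843] [-0.0008 -0.0007  0.0267] [ 0.03215055  1.12283521 -0.05779439]
```

{"fn": "servo_tool", "kwargs": {
  "motion": [
    [[0, 0, 0.002, 0, 0, 0, 0], [0, 0, 0.004, 0, 0, 0, 0], [0, 0, 0.006, 0, 0, 0, 0], [0, 0, 0.006, 0, 0, 0, 0]]
  ]
}}

```text
t: 6.38
eef_pos: [0.5124, -0.1395, 0.0786]
tool_rot: [-0.218, 0.695, 0.654, -0.205]
contact_force: [1.0, 0.2, -2.8]
gripper_width: 0.246
grasp_force: 58.9
```

```bash
python3 - <<'E'
from slot import *
o,p,T=state(); print(F.T@o['contact_force'],(F.T@(p-O)).round(4),(F.T@o['torque']))
D={n:cam(n) for n in ['scene','wrist']}
sc=D['scene'];u,v=proj(sc,O+F@[0,0,.03]).astype(int)
w=D['wrist']['img'][60:400,120:520,::-1]
cv2.imwrite('pics/ins.png',np.hstack([cv2.resize(sc['img'][v-50:v+50,u-50:u+50,::-1],(400,400),interpolation=2),cv2.resize(w,(400,400))]))
E
```

```text
[-2.42126771 -0.25016394 -1.70732018] [-0.0007 -0.0006  0.0208] [-0.02278088  1.15311557 -0.03298324]
```

View pics/ins.png

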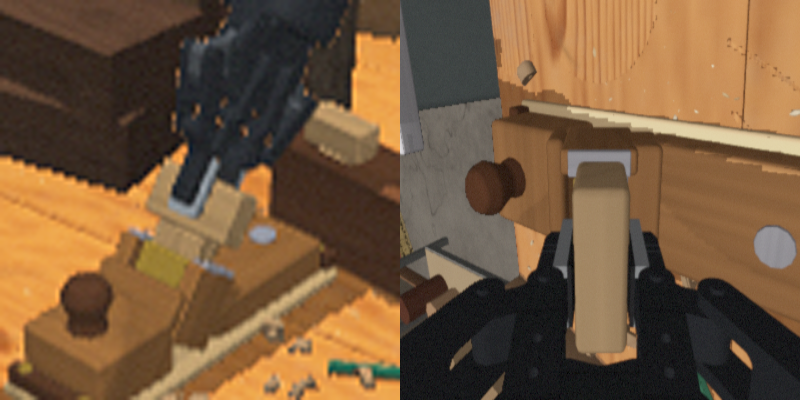

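The picture shows the stem in the slot, straight, with shoulders roughly 13–18 mm proud (13 mm by the pose). I'll let go here.

{"fn": "servo_tool", "kwargs": {
  "motion": [
    [[0, 0, 0, 0, 0, 0, 0.35], [0, 0, 0, 0, 0, 0, 0.5], [0, 0, 0, 0, 0, 0, 0.65], [0, 0, 0, 0, 0, 0, 0.65], [0, 0, 0, 0, 0, 0, 0.65], [0, 0, -0.015, 0, 0, 0, 0.65], [0, 0, -0.04, 0, 0, 0, 0.65], [0, 0, -0.07, 0, 0, 0, 0.65], [0, 0, -0.1, 0, 0, 0, 0.65], [0, 0, -0.13, 0, 0, 0, 0.65], [0, 0, -0.13, 0, 0, 0, 0.65], [0, 0, -0.13, 0, 0, 0, 0.65]]
  ]
}}

```text
t: 7.48
eef_pos: [0.588, -0.1441, 0.1866]
tool_rot: [-0.217, 0.695, 0.654, -0.204]
contact_force: [-0.5, 0.1, -1.3]
gripper_width: 0.653
grasp_force: 0.0
```

```bash
python3 - <<'E'
from slot import *
import pickle
o,p,T=state(); print(o['t'],p,F.T@o['contact_force'],(F.T@(p-O)).round(4))
D={n:cam(n) for n in ['scene','wrist','side']};pickle.dump(D,open('d4.pkl','wb'))
sc=D['scene'];u,v=proj(sc,O+F@[0,0,.03]).astype(int)
cv2.imwrite('pics/rel.png',np.hstack([cv2.resize(sc['img'][v-50:v+50,u-50:u+50,::-1],(400,400),interpolation=2),cv2.resize(sc['img'][140:240,140:240,::-1],(400,400),interpolation=2)]))
# butt pixels expected for z=13,15,18 mm in wrist and scene
for z in (.013,.017): print(z,[proj(D['wrist'],O+F@[x,y,z+.034]).round(1).tolist() for x in(.011,-.011) for y in (.032,-.032)])
im=D['wrist']['img'];hs=cv2.cvtColor(im,cv2.COLOR_RGB2HSV)
c0=proj(D['wrist'],O+F@[0,0,.047]).astype(int);ref=im[c0[1]-3:c0[1]+4,c0[0]-3:c0[0]+4].reshape(-1,3).mean(0)
m=(np.abs(im.astype(float)-ref).max(2)<25).astype(np.uint8);n,l,s,ce=cv2.connectedComponentsWithStats(m);k=l[c0[1],c0[0]];print(c0,ref,s[k],ce[k])
ct=max(cv2.findContours((l==k).astype(np.uint8),0,2)[0],key=cv2.contourArea);print(cv2.boxPoints(cv2.minAreaRect(ct)).round(1).tolist())
E
```

```text
7.4833 [ 0.5879844  -0.1441345   0.18663823] [-0.35834621 -0.07204059 -1.38988649] [-0.0008 -0.0007  0.1527]
0.013 [[304.8, 237.7], [303.5, 157.4], [332.6, 237.6], [333.4, 157.4]]
0.017 [[304.6, 239.8], [303.2, 158.4], [332.8, 239.7], [333.6, 158.3]]
[318 198] [161.24489796 134.          99.02040816] [ 293  159   43   80 2158] [318.57831325 199.3721038 ]
[[291.20001220703125, 159.39999389648438], [332.8999938964844, 158.3000030517578], [335.0, 237.5], [293.29998779296875, 238.60000610351562]]
```

View pics/rel.png

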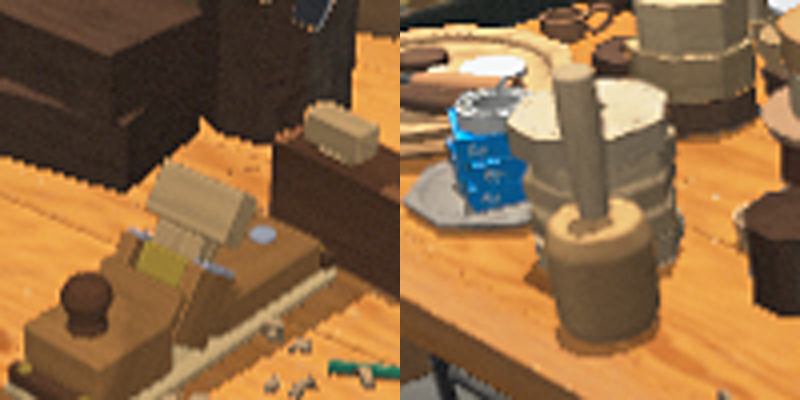

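The left half shows the wedge standing proud and straight in the slot, released. The right half shows the mallet upright, with handle top at scene ≈(183,159), neck at ≈(188,195), base rim at (191,225), and a pale turned stack behind it. Next I'll locate the mallet from numbers only.

```bash
python3 - <<'E'
from slot import *
import pickle
D=pickle.load(open('d4.pkl','rb'));sc,sd=D['scene'],D['side']
print('handle top',onz(sc,183,158.7,.2),'neck',onz(sc,188,194,.09),'head edges z=.044',onz(sc,177.5,210,.044),onz(sc,204,208,.044))
print('rim front',onz(sc,190.5,225.5,0))
a=onz(sc,183,158.7,.2);print('side px of top/base',proj(sd,a),proj(sd,[a[0],a[1],0]))
print('stack top z=.13 in scene',[onz(sc,140+(x-400)/4,140+y/4,z).round(3).tolist() for x,y,z in [(515,110,.12),(665,110,.12),(590,85,.12)]])
print('stack in side',onz(sd,196,258,.12).round(3))
go([.45,.12,.40],np.array([[0,1,0],[1,0,0],[0,0,-1.]]))
E
```

```text
handle top [0.4020465  0.18644091 0.2       ] neck [0.41214485 0.20325551 0.09      ] head edges z=.044 [0.38595669 0.22488968 0.044     ] [0.43881957 0.17727925 0.044     ]
rim front [0.39847695 0.19352114 0.        ]
side px of top/base [232.13636634 267.22288043] [243.19152817 293.80306022]
stack top z=.13 in scene [[0.449, 0.337, 0.12], [0.518, 0.252, 0.12], [0.513, 0.335, 0.12]]
stack in side [0.492 0.293 0.12 ]
t 7.6333 shift [ 0.2551 -0.2477 -0.0898] turn [-6.99 -0.21 -0.68]
```

{"fn": "servo_tool", "kwargs": {
  "motion": [
    [[0, -0.021, -0.03, 0, 0, 0, 0.65], [0, -0.042, -0.06, -0.5, 0, -0.05, 0.65], [0, -0.063, -0.09, -1.0, -0.03, -0.1, 0.65], [0.01, -0.086, -0.118, -1.8, -0.05, -0.18, 0.65], [0.04, -0.106, -0.12, -2.6, -0.08, -0.25, 0.65], [0.07, -0.126, -0.116, -3.4, -0.1, -0.33, 0.65], [0.1, -0.146, -0.112, -4.2, -0.13, -0.41, 0.65], [0.13, -0.166, -0.108, -5.0, -0.15, -0.49, 0.65], [0.16, -0.186, -0.104, -5.8, -0.17, -0.57, 0.65], [0.19, -0.206, -0.1, -6.5, -0.2, -0.64, 0.65], [0.22, -0.226, -0.095, -6.99, -0.21, -0.68, 0.65], [0.245, -0.241, -0.091, -6.99, -0.21, -0.68, 0.65], [0.255, -0.248, -0.09, -6.99, -0.21, -0.68, 0.65], [0.255, -0.248, -0.09, -6.99, -0.21, -0.68, 0.65], [0.255, -0.248, -0.09, -6.99, -0.21, -0.68, 0.65]]
  ]
}}

```text
t: 8.88
eef_pos: [0.4503, 0.1191, 0.4002]
tool_rot: [0.001, 0.707, 0.707, -0.0]
contact_force: [0.2, 0.1, 0.1]
gripper_width: 0.652
grasp_force: 0.0
```

```bash
python3 - <<'E'
from slot import *
import pickle
o,p,T=state(); print(o['t'],p,o['q'].round(2))
c=cam('wrist');pickle.dump(c,open('d5.pkl','wb'));im=c['img'];cv2.imwrite('pics/m1.png',im[:,:,::-1])
for z in(0,.088,.2): print(z,proj(c,[.405,.193,z]).round(1))
u,v=proj(c,[.405,.193,.2]).astype(int)
g=im[max(v-90,0):v+91:6,max(u-90,0):u+91:6].mean(2).astype(int)
print(max(u-90,0),max(v-90,0));print('\n'.join(' '.join('%3d'%k for k in r) for r in g))
# side view now
s=cam('side');pickle.dump(s,open('d5s.pkl','wb'))
E
```

```text
8.8833 [0.45027043 0.11907325 0.40020914] [-0.29  0.01 -0.11  1.78  0.    1.35 -0.39]
0 [290.2  95.3]
0.088 [284.4  95.5]
0.2 [272.6  95.8]
182 5
104 108 112 108  99 109 108 115 113 108 111 113 152 162 157 146 158 147 154 123 186 206 202 205 203 207 205 207 220 222 203
103 115 106 104 108  94  98  96 110 109 103 112 156 162 157 142 157 146 156 127 191 205 200 204 208 205 208 203 207 207 208
111 106 106 108  96 111 114 112 114 114 116 110 157 160 155 148 152 142 151 132  80 202 215 207 208 206 205 204 203 200 205
103 109 113 109 106 110 112 110 108 111 109 114 158 157 149 157 148 141 145 142  78 118 207 205 198 201 204 206 206 201 203
108 109 112 107 103 109 112 112 114 111 112 111 160 151 149 158 146 144 141 146  77 100 154 208 198 197 197 209 209 200 202
106 105 107 106 105 109 109 114 110 112 117 116 158 153 159 158 146 137 137 146  78 104  81 208 202 210 209 192 184 195 201
106 103 106 108 108 108 108 113 114 110 115 116 155 158 157 156 146 143 143 149  81 100  97 123 209 201 216 210 206 189 180
102 103 100 100 107 107 108 113 112 113 111 110 150 161 156 156 158 146 141 151 138 10
[... 2189 characters left out ...]
  95  98  98 100 103 103 101 100  98  93 105  91 109 108 150 148 151 152 152  76
 54  50  46  54  55  51  52  48  83  84  51 101  98  97 102 104 103 104  96  98  91 103  94  97 105 148 148 149 151 151 149
 51  51  50  51  48  50  54  53  82  82  65 101  98  96 105 104 107 106  99 100  84 104  96  93 105 150 149 148 153 150 153
 48  51  48  51  53  45  54  47  82 117 105 106  99 100 105 108 108 104  98 101  84 150 137 139 153 150 151 148 150 155 154
 50  48  50  51  52  46  48  57 126 130 109  99  99  82 104 108 106  94 106 100  92 151 140 144 146 146 150 152 153 156 155
 53  49  52  52  47  46  54  66 126 130 116 100  98  97 103 104 100 127 106 103 104 139 137 150 151 147 154 157 157 156 157
```

```bash
python3 - <<'E'
from h import *
import pickle
c=pickle.load(open('d5.pkl','rb'));im=c['img']
x0,y0=255,40;g=cv2.cvtColor(im[y0:140,x0:345],cv2.COLOR_RGB2GRAY);k=4
G=cv2.GaussianBlur(cv2.resize(g,None,fx=k,fy=k,interpolation=2),(7,7),0)
for r0,r1,z in[(10,17,.2),(24,34,.06)]:
    h=cv2.HoughCircles(G,cv2.HOUGH_GRADIENT,1,20,param1=80,param2=15,minRadius=r0*k,maxRadius=r1*k)
    for a,b,r in h[0][:3]:
        u,v=x0+(a+.5)/k-.5,y0+(b+.5)/k-.5
        P=onz(c,u,v,z);Q=onz(c,u+r/k,v,z);print(z,(round(u,1),round(v,1)),'r px',r/k,P.round(4),'radius',np.linalg.norm(Q-P).round(4))
E
```

```text
0.2 (np.float32(285.8), np.float32(78.0)) r px 15.75 [0.4182 0.2092 0.2   ] radius 0.015
0.2 (np.float32(291.0), np.float32(79.0)) r px 14.575 [0.4232 0.2083 0.2   ] radius 0.0139
0.06 (np.float32(298.0), np.float32(81.8)) r px 27.85 [0.4211 0.2106 0.06  ] radius 0.0375
0.06 (np.float32(303.8), np.float32(79.5)) r px 33.3 [0.4289 0.2134 0.06  ] radius 0.0447
0.06 (np.float32(293.8), np.float32(78.5)) r px 33.15 [0.4155 0.2147 0.06  ] radius 0.0445
```

{"fn": "servo_tool", "kwargs": {
  "motion": [
    [[0.03, -0.01, 0.01, 0, 0, 0, 0.9], [0.06, -0.02, 0.03, 0, 0, 0, 0.9], [0.085, -0.028, 0.06, 0, 0, 0, 0.9], [0.091, -0.031, 0.09, 0, 0, 0, 0.9], [0.091, -0.031, 0.12, 0, 0, 0, 0.9], [0.091, -0.031, 0.14, 0, 0, 0, 0.9], [0.091, -0.031, 0.15, 0, 0, 0, 0.9], [0.091, -0.031, 0.15, 0, 0, 0, 0.9], [0.091, -0.031, 0.15, 0, 0, 0, 0.9]]
  ]
}}

```text
t: 9.73
eef_pos: [0.4205, 0.2101, 0.251]
tool_rot: [0.001, 0.708, 0.706, 0.0]
contact_force: [1.0, -0.1, 1.1]
gripper_width: 0.898
grasp_force: 0.0
```

```bash
python3 - <<'E'
from slot import *
import pickle
o,p,T=state(); print(o['t'],p,o['q'].round(2))
c=cam('wrist');pickle.dump(c,open('d6.pkl','wb'));im=c['img']
print(proj(c,[.419,.21,.2]),proj(c,[.419,.21,.0]),proj(c,p))
u,v=proj(c,[.419,.21,.2]).astype(int);x0,y0=u-60,v-60
g=cv2.cvtColor(im[y0:v+60,x0:u+60],cv2.COLOR_RGB2GRAY);k=4
G=cv2.GaussianBlur(cv2.resize(g,None,fx=k,fy=k,interpolation=2),(7,7),0)
h=cv2.HoughCircles(G,cv2.HOUGH_GRADIENT,1,20,param1=80,param2=15,minRadius=17*k,maxRadius=30*k)
for a,b,r in h[0][:4]:
    U,V=x0+(a+.5)/k-.5,y0+(b+.5)/k-.5
    P=onz(c,U,V,.2);Q=onz(c,U+r/k,V,.2);print((round(U,1),round(V,1)),'r px',r/k,P.round(4),'radius',np.linalg.norm(Q-P).round(4))
g=im[y0:v+60:4,x0:u+60:4].mean(2).astype(int);print(x0,y0);print('\n'.join(' '.join('%3d'%q for q in r) for r in g))
E
```

```text
9.7333 [0.42053472 0.21006907 0.25095611] [-0.4   0.13 -0.22  1.99  0.03  1.02 -0.63]
[316.34589911 223.44418049] [318.24543193 161.64062533] [318.41239902 262.91930817]
(np.float64(309.2), np.float64(190.0)) r px 26.75 [0.4149 0.2312 0.2   ] radius 0.0158
(np.float64(318.0), np.float64(219.8)) r px 19.55 [0.42   0.2124 0.2   ] radius 0.0119
256 163
108 102 103 101 100 101 101  88  85 104 120 136 141 169 171 179 168 167 174 162 152 170 176 169 118 100 146 149 150 148
108 107 100 100 100 104 103  78  87 112 118 118 117 130 168 173 126 164 174 176 149 176 177 175 143 104 149 150 151 147
101 108  97 102  99 102 100  75  95 117 115 120 117 110  80  71  74  72  95 169 161 175 178 177 147 108 147 150 152 147
105 104  96 101  96  99 101  79 103 118 112 120 114 101  69  69  69  68  74 140 168 170 177 173 154 101 148 152 154 149
 99  98  97  98  99  98 103  80 101 118 119 121 105  71  65  67  67  71  73  74 141 174 143 172 156  85 148 151 155 151
100  99  98  99 102 102 104 100  91 111 117 110 112  68  68  69  68  75  71  70 117 117 117 117 119  96 147 151 154 148
 97  96 101 100  99  92 102 
[... 2151 characters left out ...]
 149 150 153 146 155 144 140 146 146 151 134 122 142 152 148 136 151 136 146 152 149 148 148 147 147
 98  97 102 139 151 148 147 152 143 152 140 136 139 143 150 130 121 142 150 143 131 151 132 146 152 149 148 150 148 144
 95  97  98 136 154 148 149 154 143 152 141 135 143 143 151 130 123 145 149 138 133 146 133 144 150 149 149 150 148 144
101 103 104 132 152 148 145 152 143 149 138 141 148 141 147 132 130 145 149 136 135 145 138 139 146 144 152 148 146 144
100 102 104 137 151 150 149 153 142 151 140 148 155 137 146 134 136 149 148 133 138 147 138 141 144 146 149 149 145 150
101  99 103 139 150 149 151 154 142 150 141 119 148 132 147 146 148 152 147 134 138 143 142 142 148 147 148 151 144 156
```

{"fn": "servo_tool", "kwargs": {
  "motion": [
    [[0.0025, 0, 0.02, 0, 0, 0, 0.9], [0.0025, 0, 0.045, 0, 0, 0, 0.9], [0.0025, 0, 0.07, 0, 0, 0, 0.9], [0.0025, 0, 0.09, 0, 0, 0, 0.9], [0.0025, 0, 0.105, 0, 0, 0, 0.9], [0.0025, 0, 0.11, 0, 0, 0, 0.9], [0.0025, 0, 0.11, 0, 0, 0, 0.9], [0.0025, 0, 0.11, 0, 0, 0, 0.5], [0.0025, 0, 0.11, 0, 0, 0, 0.3], [0.0025, 0, 0.11, 0, 0, 0, 0.1], [0.0025, 0, 0.11, 0, 0, 0, 0.0], [0.0025, 0, 0.11, 0, 0, 0, 0.0], [0.0025, 0, 0.11, 0, 0, 0, 0.0], [0.0025, 0, 0.11, 0, 0, 0, 0.0], [0.0025, 0, 0.11, 0, 0, 0, 0.0]]
  ],
  "grip_force": 100
}}

```text
t: 11.03
eef_pos: [0.4208, 0.214, 0.1422]
tool_rot: [0.001, 0.707, 0.707, 0.002]
contact_force: [0.1, 0.1, 7.0]
gripper_width: 0.308
grasp_force: 98.2
```

{"fn": "servo_tool", "kwargs": {
  "motion": [
    [[0, 0, -0.01, 0, 0, 0, 0], [0, 0, -0.025, 0, 0, 0, 0], [0, 0, -0.05, 0, 0, 0, 0], [0, 0, -0.08, 0, 0, 0, 0], [0, 0, -0.11, 0, 0, 0, 0], [0, 0, -0.14, 0, 0, 0, 0], [0, 0, -0.17, 0, 0, 0, 0], [0, 0, -0.19, 0, 0, 0, 0], [-0.02, 0.005, -0.2, 0, 0, 0, 0], [-0.05, 0.01, -0.2, 0, 0, 0, 0], [-0.08, 0.015, -0.2, 0, 0, 0, 0], [-0.11, 0.02, -0.2, 0, 0, 0, 0], [-0.14, 0.03, -0.2, 0, 0, 0, 0], [-0.17, 0.04, -0.2, 0, 0, 0, 0], [-0.2, 0.05, -0.2, 0, 0, 0, 0], [-0.23, 0.06, -0.2, 0, 0, 0, 0], [-0.26, 0.07, -0.2, 0, 0, 0, 0], [-0.28, 0.08, -0.2, 0, 0, 0, 0], [-0.28, 0.08, -0.2, 0, 0, 0, 0], [-0.28, 0.08, -0.2, 0, 0, 0, 0]]
  ]
}}

```text
t: 12.7
eef_pos: [0.4989, -0.0679, 0.3409]
tool_rot: [0.0, 0.708, 0.706, 0.0]
contact_force: [-1.1, 0.9, -4.2]
gripper_width: 0.306
grasp_force: 99.1
```

```bash
python3 - <<'E'
from slot import *
import pickle
o,p,T=state(); print(o['t'],p,o['contact_force'],o['gripper_width'],o['q'].round(2))
for z in(.1,.06,.047,.034):
    P=O+F@[0,0,z+.142];print(z,P.round(3));go(P)
c=cam('scene');pickle.dump(c,open('d7.pkl','wb'))
print('bottom proj',proj(c,p+T[:,2]*.142), 'head mid',proj(c,p+T[:,2]*.098))
E
```

```text
12.7 [ 0.49892945 -0.06790457  0.34086768] [-1.07224562  0.92562121 -4.17115374] 0.3056219739401097 [-0.06  0.1   0.08  1.82 -0.01  1.23  0.02]
0.1 [ 0.638 -0.148  0.26 ]
t 12.7 shift [-0.0795  0.1397  0.0807] turn [7.   0.2  0.64]
0.06 [ 0.616 -0.146  0.227]
t 12.7 shift [-0.0782  0.1168  0.1135] turn [7.   0.2  0.64]
0.047 [ 0.608 -0.146  0.217]
t 12.7 shift [-0.0778  0.1093  0.1241] turn [7.   0.2  0.64]
0.034 [ 0.601 -0.146  0.206]
t 12.7 shift [-0.0773  0.1019  0.1348] turn [7.   0.2  0.64]
bottom proj [283.861511  172.6725789] head mid [283.50988636 155.21992959]
```

{"fn": "servo_tool", "kwargs": {
  "motion": [
    [[-0.02, 0.02, 0.0, 0.7, 0.02, 0.06, 0], [-0.04, 0.04, 0.0, 1.5, 0.04, 0.14, 0], [-0.055, 0.06, 0.005, 2.4, 0.07, 0.22, 0], [-0.066, 0.08, 0.015, 3.3, 0.1, 0.3, 0], [-0.074, 0.1, 0.03, 4.2, 0.12, 0.39, 0], [-0.078, 0.115, 0.045, 5.1, 0.15, 0.47, 0], [-0.0795, 0.13, 0.06, 6.0, 0.17, 0.55, 0], [-0.0795, 0.138, 0.073, 6.6, 0.19, 0.6, 0], [-0.0795, 0.14, 0.08, 7.0, 0.2, 0.64, 0], [-0.0795, 0.14, 0.08, 7.0, 0.2, 0.64, 0], [-0.0795, 0.14, 0.08, 7.0, 0.2, 0.64, 0]]
  ]
}}

```text
t: 13.67
eef_pos: [0.64, -0.1447, 0.2602]
tool_rot: [-0.218, 0.693, 0.656, -0.206]
contact_force: [-0.2, 0.4, -3.8]
gripper_width: 0.309
grasp_force: 99.7
```

```bash
python3 - <<'E'
from slot import *
import pickle
o,p,T=state(); print(o['t'],p,F.T@o['contact_force'],o['gripper_width'],o['q'].round(2))
for z in(.047,.034): go(O+F@[0,0,z+.142])
c=cam('wrist');s=cam('scene');pickle.dump((c,s),open('d8.pkl','wb'))
# mallet tilt check in scene: expected pixels of mallet bottom centre / wedge butt
print('bottom',proj(s,p+T[:,2]*.142),'butt',proj(s,O+F@[0,0,.047]))
E
```

```text
13.6667 [ 0.64004717 -0.14470796  0.26021391] [-1.99434967 -0.42042738 -3.23171715] 0.30891745444699037 [ 0.03  0.8   0.17  1.08 -0.05  1.87  0.13]
t 13.6667 shift [-0.0031 -0.0013  0.0538] turn [0.02 0.03 0.06]
t 13.6667 shift [-0.0031 -0.0013  0.0668] turn [0.02 0.03 0.06]
bottom [322.74416461 193.23212878] butt [314.85811962 213.81588016]
```

{"fn": "servo_tool", "kwargs": {
  "motion": [
    [[-0.003, -0.001, 0.012, 0, 0, 0, 0], [-0.003, -0.001, 0.025, 0, 0, 0, 0], [-0.003, -0.001, 0.037, 0, 0, 0, 0], [-0.003, -0.001, 0.045, 0, 0, 0, 0], [-0.003, -0.001, 0.05, 0, 0, 0, 0], [-0.003, -0.001, 0.054, 0, 0, 0, 0], [-0.003, -0.001, 0.057, 0, 0, 0, 0], [-0.003, -0.001, 0.057, 0, 0, 0, 0]]
  ]
}}

```text
t: 14.43
eef_pos: [0.6063, -0.1473, 0.216]
tool_rot: [-0.217, 0.694, 0.655, -0.206]
contact_force: [0.4, 0.3, -4.7]
gripper_width: 0.309
grasp_force: 99.8
```

```bash
python3 - <<'E'
from slot import *
o,p,T=state(); print(F.T@o['contact_force'],(F.T@(p-O)).round(4),o['gripper_width'],o['q'].round(2)); go(O+F@[0,0,.034+.142])
E
```

```text
[-3.04006224 -0.28770354 -3.64621251] [0.0009 0.0013 0.1873] 0.3087557801562992 [ 0.03  0.77  0.17  1.24 -0.04  1.75  0.13]
t 14.4333 shift [0.0014 0.0009 0.0113] turn [0.04 0.03 0.03]
```

{"fn": "servo_tool", "kwargs": {
  "motion": [
    [[0, 0.0, 0.003, 0, 0, 0, 0], [0, 0, 0.006, 0, 0, 0, 0], [0, 0, 0.008, 0, 0, 0, 0], [0, 0, 0.008, 0, 0, 0, 0]]
  ]
}}

```text
t: 14.77
eef_pos: [0.6016, -0.1471, 0.209]
tool_rot: [-0.218, 0.694, 0.655, -0.206]
contact_force: [0.6, -0.5, 1.2]
gripper_width: 0.309
grasp_force: 100.2
```

```bash
python3 - <<'E'
from slot import *
o,p,T=state(); print(F.T@o['contact_force'],(F.T@(p-O)).round(4),o['gripper_width']); go(O+F@[0,0,.034+.142])
E
```

```text
[0.19555065 0.4762665  1.32055139] [0.0008 0.0014 0.1789] 0.30881188640307544
t 14.7667 shift [0.0015 0.0008 0.0029] turn [0.02 0.03 0.03]
```

{"fn": "servo_tool", "kwargs": {
  "motion": [
    [[0, 0.0, 0.002, 0, 0, 0, 0], [0, 0, 0.004, 0, 0, 0, 0], [0, 0, 0.005, 0, 0, 0, 0], [0, 0, 0.006, 0, 0, 0, 0], [0, 0, 0.006, 0, 0, 0, 0]]
  ]
}}

```text
t: 15.18
eef_pos: [0.5999, -0.1469, 0.2067]
tool_rot: [-0.216, 0.694, 0.655, -0.205]
contact_force: [7.7, -0.0, 14.3]
gripper_width: 0.311
grasp_force: 101.8
```

```bash
python3 - <<'E'
from slot import *
o,p,T=state(); print(F.T@o['contact_force'],(F.T@(p-O)).round(4),o['gripper_width']); go(O+F@[0,0,.034+.142])
E
```

```text
[ 1.92712821 -0.44975855 16.1072855 ] [0.0009 0.0014 0.176 ] 0.31097988603767446
t 15.1833 shift [0.0014 0.0009 0.    ] turn [0.08 0.03 0.03]
```

{"fn": "servo_tool", "kwargs": {
  "motion": [
    [[0, 0.0, 0.001, 0, 0, 0, 0], [0, 0, 0.002, 0, 0, 0, 0], [0, 0, 0.003, 0, 0, 0, 0], [0, 0, 0.003, 0, 0, 0, 0]]
  ]
}}

```text
t: 15.52
eef_pos: [0.5997, -0.147, 0.2066]
tool_rot: [-0.214, 0.695, 0.656, -0.203]
contact_force: [11.9, -0.1, 25.3]
gripper_width: 0.308
grasp_force: 103.2
```

```bash
python3 - <<'E'
from slot import *
o,p,T=state(); print(F.T@o['contact_force'],(F.T@(p-O)).round(4),o['gripper_width'])
E
```

```text
[ 4.77861826 -0.65427413 27.55285723] [0.001  0.0015 0.1759] 0.3083778220143722
```

{"fn": "servo_tool", "kwargs": {
  "motion": [
    [[0, 0, -0.006, 0, 0, 0, 0], [0, 0, -0.015, 0, 0, 0, 0], [0, 0, -0.025, 0, 0, 0, 0], [0, 0, -0.035, 0, 0, 0, 0], [0, 0, -0.035, 0, 0, 0, 0], [0, 0, -0.035, 0, 0, 0, 0]]
  ]
}}

```text
t: 16.02
eef_pos: [0.6164, -0.1477, 0.229]
tool_rot: [-0.218, 0.694, 0.655, -0.206]
contact_force: [-0.6, 0.1, -5.7]
gripper_width: 0.309
grasp_force: 99.8
```

```bash
python3 - <<'E'
from slot import *
import pickle
o,p,T=state(); print(F.T@o['contact_force'],(F.T@(p-O)).round(4),o['gripper_width'])
s=cam('scene');w=cam('wrist');pickle.dump((s,w),open('d9.pkl','wb'))
# scene: signed brightness along wedge +y... find butt/shoulder edge along slot z at y=+-.026 on the knob-facing (+x) head face
for y in (-.02,0,.02):
    print(y,[int(s['img'][tuple(proj(s,O+F@[.011,y,z]).round().astype(int)[::-1])].mean()) for z in np.arange(-.01,.06,.003)])
print([proj(s,O+F@[.011,0,z]).round(1).tolist() for z in (0,.034)])
old=pickle.load(open('d4.pkl','rb'))['scene']
for y in (-.02,0,.02):
    print('old',y,[int(old['img'][tuple(proj(old,O+F@[.011,y,z]).round().astype(int)[::-1])].mean()) for z in np.arange(-.01,.06,.003)])
E
```

```text
[-2.75651121 -0.09054992 -5.04390268] [1.000e-04 1.200e-03 2.038e-01] 0.30886850562730783
-0.02 [114, 113, 116, 110, 132, 128, 124, 129, 134, 135, 134, 133, 137, 137, 131, 149, 145, 135, 146, 154, 151, 146, 151, 102]
0 [109, 109, 119, 109, 130, 130, 124, 124, 131, 136, 137, 130, 133, 135, 144, 141, 136, 145, 162, 159, 155, 144, 138, 106]
0.02 [102, 103, 128, 121, 135, 133, 127, 128, 132, 134, 137, 134, 133, 136, 146, 144, 139, 142, 151, 152, 147, 139, 141, 112]
[[305.0, 230.9], [310.4, 217.9]]
old -0.02 [90, 118, 107, 173, 161, 153, 158, 117, 111, 135, 125, 129, 133, 134, 136, 137, 134, 136, 140, 156, 152, 146, 150, 105]
old 0 [112, 109, 118, 122, 126, 125, 127, 127, 115, 135, 126, 125, 131, 136, 138, 137, 131, 136, 148, 147, 156, 146, 134, 134]
old 0.02 [103, 103, 136, 128, 93, 98, 95, 100, 106, 137, 130, 128, 129, 135, 136, 134, 131, 136, 142, 147, 142, 139, 138, 146]
```

{"fn": "servo_tool", "kwargs": {
  "motion": [
    [[0, 0, 0.01, 0, 0, 0, 0], [0, 0, 0.02, 0, 0, 0, 0], [0, 0, 0.026, 0, 0, 0, 0], [0, 0, 0.03, 0, 0, 0, 0], [0, 0, 0.033, 0, 0, 0, 0], [0, 0, 0.034, 0, 0, 0, 0], [0, 0, 0.034, 0, 0, 0, 0]]
  ]
}}

```text
t: 16.7
eef_pos: [0.5996, -0.147, 0.2067]
tool_rot: [-0.215, 0.694, 0.656, -0.204]
contact_force: [9.9, 0.5, 17.0]
gripper_width: 0.303
grasp_force: 102.2
```

```bash
python3 - <<'E'
from slot import *
o,p,T=state(); print(F.T@o['contact_force'],(F.T@(p-O)).round(4),o['gripper_width'])
E
```

```text
[ 1.70263673 -1.05464408 19.53037821] [0.0011 0.0015 0.1759] 0.30323024783031355
```

{"fn": "servo_tool", "kwargs": {
  "motion": [
    [[0, 0, -0.01, 0, 0, 0, 0], [0, 0, -0.025, 0, 0, 0, 0], [0, 0, -0.04, 0, 0, 0, 0], [0, 0, -0.055, 0, 0, 0, 0], [0, 0, -0.065, 0, 0, 0, 0], [0, 0, -0.065, 0, 0, 0, 0]]
  ]
}}

```text
t: 17.2
eef_pos: [0.6354, -0.1489, 0.2565]
tool_rot: [-0.217, 0.694, 0.655, -0.205]
contact_force: [0.2, 0.7, -3.6]
gripper_width: 0.31
grasp_force: 99.9
```

```bash
python3 - <<'E'
from slot import *
o,p,T=state(); print(p)
go([.50,-.068,.345],np.array([[0,1,0],[1,0,0],[0,0,-1.]]))
E
```

```text
[ 0.63543218 -0.1488583   0.25645347]
t 17.2 shift [ 0.0729 -0.1654  0.0069] turn [-6.95 -0.19 -0.64]
```

{"fn": "servo_tool", "kwargs": {
  "motion": [
    [[0.006, -0.02, 0.0, -0.7, -0.02, -0.06, 0], [0.014, -0.04, 0.001, -1.6, -0.04, -0.15, 0], [0.024, -0.06, 0.002, -2.5, -0.07, -0.23, 0], [0.034, -0.08, 0.003, -3.4, -0.09, -0.31, 0], [0.044, -0.1, 0.004, -4.3, -0.12, -0.4, 0], [0.054, -0.12, 0.005, -5.2, -0.14, -0.48, 0], [0.063, -0.14, 0.006, -6.0, -0.16, -0.55, 0], [0.07, -0.157, 0.007, -6.6, -0.18, -0.61, 0], [0.073, -0.165, 0.007, -6.95, -0.19, -0.64, 0], [0.073, -0.165, 0.007, -6.95, -0.19, -0.64, 0], [0.073, -0.165, 0.007, -6.95, -0.19, -0.64, 0]]
  ]
}}

```text
t: 18.12
eef_pos: [0.4977, -0.068, 0.3437]
tool_rot: [-0.002, 0.707, 0.707, -0.001]
contact_force: [0.7, -0.8, -4.7]
gripper_width: 0.304
grasp_force: 99.9
```

```bash
python3 - <<'E'
from slot import *
o,p,T=state(); print(p,o['contact_force'],o['gripper_width'])
go([.418,.209,.345],np.array([[0,1,0],[1,0,0],[0,0,-1.]]))
E
```

```text
[ 0.49771436 -0.06800785  0.34372896] [ 0.73894652 -0.8012127  -4.73509937] 0.3037683195952297
t 18.1167 shift [ 0.277  -0.0797 -0.0008] turn [-0.05 -0.01 -0.  ]
```

{"fn": "servo_tool", "kwargs": {
  "motion": [
    [[0.02, -0.006, 0, 0, 0, 0, 0], [0.05, -0.014, 0, 0, 0, 0, 0], [0.085, -0.024, 0, 0, 0, 0, 0], [0.12, -0.034, 0, 0, 0, 0, 0], [0.155, -0.044, 0, 0, 0, 0, 0], [0.19, -0.054, 0, 0, 0, 0, 0], [0.225, -0.064, 0, 0, 0, 0, 0], [0.255, -0.073, 0, 0, 0, 0, 0], [0.272, -0.078, 0, 0, 0, 0, 0], [0.277, -0.08, 0, 0, 0, 0, 0], [0.277, -0.08, 0.03, 0, 0, 0, 0], [0.277, -0.08, 0.06, 0, 0, 0, 0], [0.277, -0.08, 0.09, 0, 0, 0, 0], [0.277, -0.08, 0.12, 0, 0, 0, 0], [0.277, -0.08, 0.145, 0, 0, 0, 0], [0.277, -0.08, 0.165, 0, 0, 0, 0], [0.277, -0.08, 0.18, 0, 0, 0, 0], [0.277, -0.08, 0.188, 0, 0, 0, 0], [0.277, -0.08, 0.188, 0, 0, 0, 0], [0.277, -0.08, 0.188, 0, 0, 0, 0]]
  ]
}}

```text
t: 19.78
eef_pos: [0.4193, 0.2088, 0.1561]
tool_rot: [-0.001, 0.707, 0.707, -0.001]
contact_force: [0.3, 0.7, -2.8]
gripper_width: 0.31
grasp_force: 99.9
```

```bash
python3 - <<'E'
from slot import *
o,p,T=state(); print(p,o['contact_force'])
go([.418,.209,.142],np.array([[0,1,0],[1,0,0],[0,0,-1.]]))
E
```

```text
[0.41925733 0.20878111 0.15609513] [ 0.27033654  0.67866562 -2.81342853]
t 19.7833 shift [ 0.0002 -0.0012  0.0141] turn [-0.04  0.   -0.01]
```

{"fn": "servo_tool", "kwargs": {
  "motion": [
    [[0, 0, 0.004, 0, 0, 0, 0], [0, 0, 0.008, 0, 0, 0, 0], [0, 0, 0.011, 0, 0, 0, 0], [0, 0, 0.013, 0, 0, 0, 0], [0, 0, 0.015, 0, 0, 0, 0], [0, 0, 0.015, 0, 0, 0, 0], [0, 0, 0.015, 0, 0, 0, 0]]
  ]
}}

```text
t: 20.37
eef_pos: [0.4191, 0.2097, 0.1424]
tool_rot: [-0.001, 0.707, 0.707, -0.0]
contact_force: [-2.1, -0.6, 5.0]
gripper_width: 0.307
grasp_force: 100.9
```

{"fn": "servo_tool", "kwargs": {
  "motion": [
    [[0, 0, -0.001, 0, 0, 0, 0.35], [0, 0, -0.001, 0, 0, 0, 0.45], [0, 0, -0.001, 0, 0, 0, 0.6], [0, 0, -0.001, 0, 0, 0, 0.75], [0, 0, -0.001, 0, 0, 0, 0.9], [0, 0, -0.001, 0, 0, 0, 0.9], [0, 0, -0.02, 0, 0, 0, 0.9], [0, 0, -0.05, 0, 0, 0, 0.9], [0, 0, -0.08, 0, 0, 0, 0.9], [0, 0, -0.11, 0, 0, 0, 0.9], [-0.03, 0.01, -0.14, 0, 0, 0, 0.9], [-0.06, 0.02, -0.18, 0, 0, 0, 0.9], [-0.08, 0.03, -0.22, 0, 0, 0, 0.9], [-0.09, 0.03, -0.25, 0, 0, 0, 0.9], [-0.09, 0.03, -0.25, 0, 0, 0, 0.9], [-0.09, 0.03, -0.25, 0, 0, 0, 0.9]]
  ]
}}

```text
t: 21.7
eef_pos: [0.4509, 0.1184, 0.3941]
tool_rot: [0.0, 0.708, 0.706, 0.002]
contact_force: [0.8, -0.1, -0.2]
gripper_width: 0.899
grasp_force: 0.0
```

```bash
python3 - <<'E'
from slot import *
import pickle
o,p,T=state(); print(o['t'],p,o['contact_force'])
c=cam('wrist');im=c['img'];old=pickle.load(open('d4.pkl','rb'))['scene'];s=cam('scene')
# mallet: handle top vs head circles upright?
u,v=proj(c,[.419,.21,.2]).astype(int);x0,y0=max(u-40,0),max(v-40,0);k=4
g=cv2.cvtColor(im[y0:v+45,x0:u+60],cv2.COLOR_RGB2GRAY);G=cv2.GaussianBlur(cv2.resize(g,None,fx=k,fy=k,interpolation=2),(7,7),0)
for r0,r1,z in[(10,17,.2),(24,34,.06)]:
    h=cv2.HoughCircles(G,cv2.HOUGH_GRADIENT,1,20,param1=80,param2=15,minRadius=r0*k,maxRadius=r1*k)
    if h is not None:
        for a,b,r in h[0][:2]: print(z,onz(c,x0+(a+.5)/k-.5,y0+(b+.5)/k-.5,z).round(4),r/k)
d=cv2.absdiff(s['img'],old['img']).max(2)[140:232,150:215]; print('mallet region changed px',(d>40).sum())
for n,(a,b,e,f) in dict(rack=(180,260,330,352),gauge=(195,240,385,430),pencil=(255,275,340,380),block=(275,320,300,365)).items(): print(n,(cv2.absdiff(s['img'],old['img']).max(2)[a:b,e:f]>40).sum())
for y in (-.02,0,.02): print([int(s['img'][tuple(proj(s,O+F@[.011,y,z]).round().astype(int)[::-1])].mean()) for z in np.arange(-.01,.06,.003)])
E
```

```text
21.7 [0.45091118 0.11835584 0.39406083] [ 0.79296681 -0.07137206 -0.18904818]
0.2 [0.4168 0.2056 0.2   ] 14.925
0.2 [0.4228 0.2047 0.2   ] 13.025
0.06 [0.4157 0.2086 0.06  ] 30.225
0.06 [0.4241 0.2104 0.06  ] 32.4
mallet region changed px 67
rack 408
gauge 7
pencil 0
block 20
[152, 142, 142, 125, 166, 167, 164, 174, 176, 178, 177, 177, 180, 177, 198, 170, 141, 134, 144, 152, 149, 144, 149, 103]
[139, 137, 177, 124, 164, 170, 164, 166, 173, 179, 178, 175, 174, 181, 212, 159, 135, 145, 161, 161, 153, 145, 132, 136]
[134, 132, 198, 155, 173, 171, 168, 166, 173, 178, 178, 178, 176, 177, 208, 145, 136, 142, 150, 154, 147, 138, 135, 146]
```

```bash
python3 -c "
from station import bot
print(bot.hand_in())"
```

```text
the job is handed in; nothing more can be done
None
```

I handed the job in at about 22 s of the 64 s limit and no verdict came back. By my measurements the broad wedge is home: it stopped dead under about 31 N, and the proving tap stopped at the same spot. The mallet stands upright on its head where I found it, and I saw no sign that the narrow wedge or the bystanders moved.

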